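# Shut the centrifuge and start the spin

## Task

The tubes are loaded in the bench centrifuge: start the spin. With your fingertips only, and lightly, first press the lid down until it is fully shut (do not let it slam), then switch the machine on by pressing the raised right-hand end of the rocker switch right down, and last tap the round start key and let it spring back. Leave the square stop key alone, do not shift the machine, and leave the things standing round it as they are.

Things in the scene. Friction and masses are not known exactly. Their poses are not given: they have to be found in the camera images.
- centrifuge: White bench centrifuge, about 3 kg, loose on rubber feet: 280 mm deep, 210 wide, deck 140 high. Origin: centre of underside; x axis from front (control panel) to back (hinge), y to its left seen from the front, z up. The panel, the front 75 mm, slopes 0.35 rad down to 106 mm high at the front edge. Left to right on it: black rocker switch, square stop key, round start key; dark display above.
- lid (a joint): Opening angle of the lid, rad: 0 shut, 1.15 wide open; starts between 0.5 and 0.95. The hinge runs along the machine's y axis at the back and is stiff (it stays where it is left); about 1 to 4 N at the front lip closes it. It shuts onto a slightly soft seal.
- lid_hinge (a point): Point on the lid's hinge axis, in the middle of its width.
- lid_lip (a point): Top of the grey finger lip in the middle of the lid's front edge, 192 mm from the hinge axis along the lid and 13 mm above it when shut. The lip is 80 mm wide, 8 mm thick and ends 9 mm in front of this point; behind it the white lid is 200 mm wide, 192 mm long and 14 mm thick. It moves with the lid.
- rocker (a joint): Mains rocker switch, rad: 0 off (right-hand end raised), 0.30 on (right-hand end fully down). Stays where it is left; 1 to 3 N on the raised end tips it.
- rocker_right (a point): Top of the rocker's right-hand wing, 16 mm to the right (machine's -y) of the pivot, 7 mm short of the wing's tip; when off it stands about 15 mm off the panel, when on 5 mm lower. The rocker is 47 mm long along the machine's y axis, 26 mm wide, two wings in a shallow V; the pivot runs up the slope of the panel. The square key's edge is 41 mm to the right.
- start (a joint): Travel of the round start key, m: 0 up, 0.004 fully down; springs back; 1 N starts it, 3 N holds it fully down.
- start_top (a point): Centre of the top of the round start key, 24 mm across, at the right of the panel; its top stands 8.5 mm off the panel and it moves square to the panel.
- stop (a joint): Travel of the square stop key, m: 0 up, 0.004 fully down. Not to be pressed.
- stop_top (a point): Centre of the top of the square stop key, 21 mm square, 8 mm off the panel, between the rocker and the round key, 62 mm to the left of the round one.
- cup: Specimen cup with screw lid, 62 mm across, 72 mm high, loose; origin at the centre of its underside. Leave alone.
- lancets: Carton, 66 x 66 x 46 mm, loose; origin at the centre of its underside. Leave alone.

How it is judged:
By the outcome, as a careful person would: the job done as asked, in the order asked, and still so for the second after the job is handed in, with the robot touching nothing.
It also fails if it takes over 45 s, if anything falls off the work surface, if the arm or the gripper's body presses on something with over 40 N, if the wrist force passes 120 N, or if a joint passes its speed limit or range.

## Robot

A 6-joint arm with a two-finger parallel gripper is mounted at the origin on a cart in front of the work surface, level with it; the furniture and walls round the work are solid. World frame = base frame: x ahead of the robot, y to its left, z up, the work surface at z = 0. Lengths are in m, angles in degrees, forces in N, time in s.
With the tool pointing down it reaches from about 0.35 to 0.875 m from the base axis. Payload 4.2 kg.
Tool frame: the origin (TCP) lies midway between the tips of the shut fingers; the grasp point (between the pads) lies r.pinch_z behind it (r.pinch_z is the distance from the TCP to the grasp point, in m); z points along the fingers, y is the direction in which the jaws open and shut (so a half turn about z gives the same grasp; the last joint's range is limited). The gripper opens to 87 mm and grips with 3 to 60 N. Pads are 19 mm wide; open, the fingers measure 117 mm over their backs; the gripper's body (75 mm by 190 mm) begins 51 mm behind the grasp point.
Start: joints at [-53.251, 22.042, 0.453, 0, -68.411, -14.817], TCP at [0.233, -0.58, 0.223] pointing down, gripper open.
Joint ranges: [-179.83, 179.83], [-69.29, 118.12], [-61.27, 80.66], [-181.25, 117.63], [-171.15, -9.14], [-177.46, 177.46]. Speed limits (degrees/s): [159.86, 159.86, 180, 180, 180, 180].

## Interface

Orientations are given as a 3x3 rotation matrix whose columns are the frame's x, y, z axes.
In Python, from station import r gives the robot as it stands. The module is installed in compiled form; this text tells all that it offers.
- The arm moves only by the tool play_rows, never from a script. Its argument "deltas" is a list of rows, each a list of 7 numbers: the shift along the tool's x, y, z in units of 25 mm (1.0 is 25 mm), then the turn, a rotation vector about the tool's x, y, z in units of 5 degrees (1.0 is 5 degrees), then the finger opening in mm, from 0 to 87. In form: [[tx, ty, tz, wx, wy, wz, fingers], ...]. A call has 1 to 12 rows; each row is the pose to reach, as a shift and turn from the pose commanded when the call began, along the tool's axes at that moment; what a row does not reach only later rows make up. A row lasts 1/10 s, in which the tool goes at most 50 mm and 8.59 degrees, less where a joint would pass 70% of its speed; a pose out of reach is approached as far as the arm can. A call with a gripper value outside its range is refused whole. The fingers move at their own pace and stop on an object; the grip force is fixed at half the most. Time passes only in rows, so rows that repeat a pose let the fingers close. It gives the time, the measured TCP pose, the force and the opening at its end, in the units of the state.
- r.sense(): the state, without advancing time (a new reading comes with each control period).
- r.capture(name): name is "side" or "top"; returns a dict with "pixels" (420x560x3 uint8, red, green, blue), "camera_matrix" (3x3 intrinsics, pixels), "R" (3x3) and "t" (3): a world point X has camera coordinates R X + t. Camera axes: x right, y down, z forward; pixel columns grow to the right and rows downward; lengths in m; the calibration is good to about 2 mm. A picture is of the moment at which its call begins. There is no depth.
- r.finish_job(): hands the job in, once; it reports no verdict.
Trained networks look in the newest picture that a camera, given by its name, has taken for a name from the list of things; names that differ only in an ending like _2 or _b are one class to them, and where a whole thing is asked for, a point or a joint stands for the part that bears it (a point fixed in the world has none). Each returns a list of dicts, best first, with "score" (0 to 1); they miss things now and then, are a little off and sometimes report something else, mostly with a low value. They report only what shows in the picture. A call takes as long as a camera call.
- r.spot_in(camera, target): "centre" ([x, y, z] in m, in world coordinates, good to about 4 mm: the middle of the surface that is visible of it).
- r.cut_out(camera, target): "region" (420x560 bool, what is visible of it).
The state is a dict: "time_s": time; "joints": joint angles; "joint_velocities": joint speeds; "effort": joint torques, N m; "tcp_pos": TCP position; "ee_rot": TCP orientation; "wrist_force": force on the tool from outside, world axes, zero at the start; "moment": the same for the moment, N m; "gripper_width": opening from 0.0 (shut) to 1.0 (fully open).
Only numpy, scipy, OpenCV 4.12 (cv2) and the standard library are available. Lean on these libraries where they do the work, as an engineer would, in place of code of your own. Each camera call takes 0.05 s, during which the arm holds its last target.

## Working session

There is one attempt and no reset: what is moved stays moved. The work goes in short steps, Python scripts to look and compute and a tool call to move; the robot and the scene stay as the last step left them, time stands still between calls to the robot, and variables do not carry over. Pictures are saved under pics/ and viewed, and the job is handed in when it is done.

Besides the shell and the picture viewer there is one more tool, called after "Request:" as a command line: name --pt "numbers of a row" for each row, then --argument value for the rest. play_rows: Moves the arm, as the interface text tells. Its arguments: {"type":"object","properties":{"deltas":{"type":"array","items":{"type":"array","items":{"type":"number"}}}},"required":["deltas"]}

```bash
mkdir -p pics
cat > h.py <<'E'
import numpy as np, cv2
from station import r
def snap(cam,name):
    c=r.capture(cam); cv2.imwrite(f'pics/{name}.png',c['pixels'][:,:,::-1]); return c
def proj(c,X):
    p=np.array(c['R'])@np.array(X)+np.array(c['t']); q=np.array(c['camera_matrix'])@p; return q[:2]/q[2]
E
python3 - <<'E'
from h import *
for cam in ('side','top'):
    c=snap(cam,cam+'0')
    print(cam,np.round(-np.array(c['R']).T@c['t'],3))
    for n in ['centrifuge','lid_hinge','lid_lip','rocker_right','start_top','stop_top','cup','lancets']:
        print(n,[(np.round(d['centre'],4).tolist(),round(d['score'],2)) for d in r.spot_in(cam,n)[:3]])
s=r.sense();print(s)
E
```

```text
side [0.577 0.287 0.86 ]
centrifuge [([0.5504, -0.2474, 0.1302], 0.87)]
lid_hinge [([0.5896, -0.2803, 0.2363], 0.57)]
lid_lip [([0.5903, -0.2856, 0.242], 0.85)]
rocker_right [([0.4618, -0.1744, 0.1278], 0.66)]
start_top [([0.4068, -0.2897, 0.1221], 0.44), ([0.5888, -0.2822, 0.2455], 0.39)]
stop_top [([0.4325, -0.2327, 0.1221], 0.53)]
cup [([0.6341, -0.0076, 0.0736], 0.87)]
lancets [([0.6513, 0.094, 0.0402], 0.89)]
top [ 0.353 -0.132  1.116]
centrifuge [([0.5221, -0.2744, 0.1384], 0.96)]
lid_hinge [([0.5811, -0.3057, 0.2381], 0.8), ([0.4578, -0.1779, 0.1288], 0.73)]
lid_lip [([0.5844, -0.3056, 0.2406], 0.55)]
rocker_right [([0.457, -0.1798, 0.1281], 0.91), ([0.5198, -0.2723, 0.141], 0.46)]
start_top [([0.4023, -0.2946, 0.1225], 0.66)]
stop_top [([0.4336, -0.2375, 0.127], 0.7)]
cup []
lancets [([0.6375, 0.0848, 0.0442], 0.96), ([0.4322, -0.2378, 0.1222], 0.45)]
{'time_s': 0.9, 'joints': array([-5.32502709e+01,  2.20390148e+01,  4.53290500e-01, -1.05870548e-03,
       -6.84095910e+01, -1.48162895e+01]), 'joint_velocities': array([-0.06853134, -0.0174128 ,  0.05870977,  0.01266445,  0.03062508,
       -0.07363425]), 'effort': array([-6.18277336e-04, -3.90456605e+01,  1.87623417e+01,  4.22448367e+00,
        1.54769310e-02, -2.86563272e-05]), 'tcp_pos': array([ 0.23347736, -0.57973919,  0.22257998]), 'ee_rot': array([[-9.27620947e-01, -3.73522924e-01,  6.26882987e-05],
       [-3.73522928e-01,  9.27620946e-01, -5.52345215e-05],
       [-3.75196189e-05, -7.46522160e-05, -9.99999997e-01]]), 'wrist_force': array([-0.29348795, -0.22310271,  0.12783638]), 'moment': array([-0.02072371, -0.00854744,  0.00427425]), 'gripper_width': 1.0000141327707506}
```

View pics/side0.png

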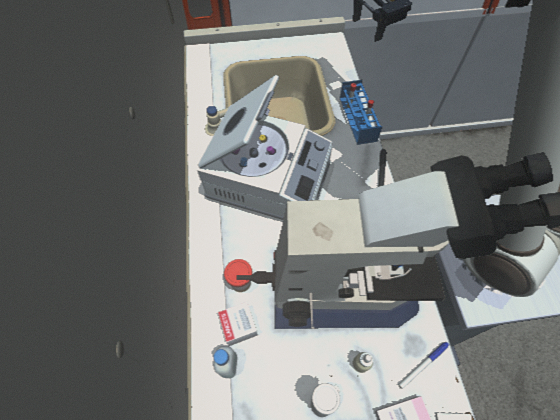

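View pics/top0.png

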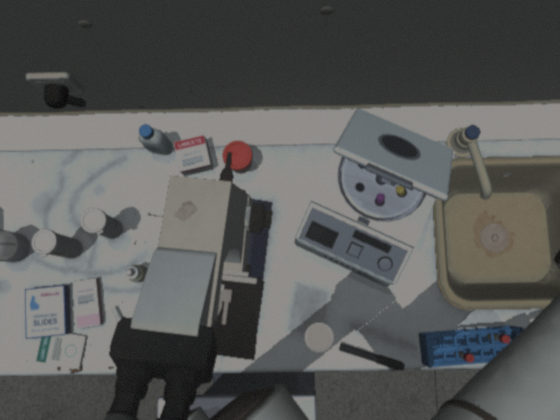

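Run:
```python
import cv2
a=cv2.imread('pics/side0.png')[65:225,185:345]; cv2.imwrite('pics/side0c.png',cv2.resize(a,(640,640),interpolation=cv2.INTER_CUBIC))
a=cv2.imread('pics/top0.png')[95:295,285:485]; cv2.imwrite('pics/top0c.png',cv2.resize(a,(600,600),interpolation=cv2.INTER_CUBIC))
```

```text
(no output)
```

View pics/side0c.png

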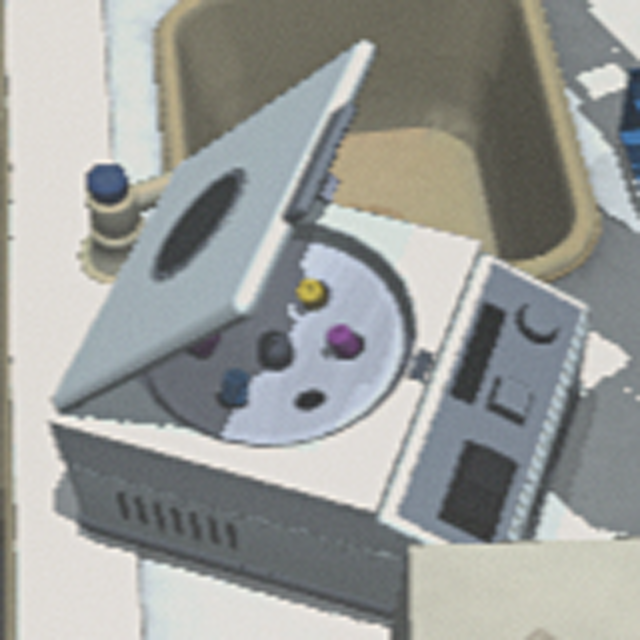

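View pics/top0c.png

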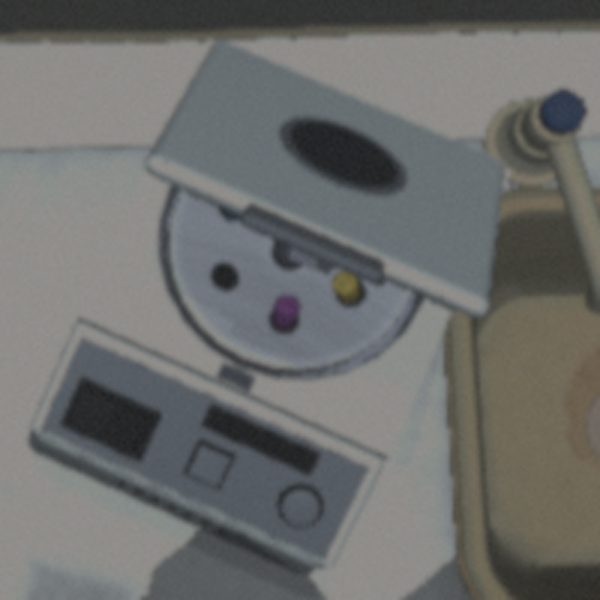

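```bash
cat > fit.py <<'E'
from h import *
from scipy.optimize import least_squares
cs=r.capture('side'); ct=r.capture('top')
S=lambda x,y:(185+x/4-.4,65+y/4-.4); T=lambda x,y:(285+x/3-.3,95+y/3-.3)
obs=[(cs,(.14,.105,.14),S(52,425)),(cs,(-.065,.105,.14),S(382,518)),(cs,(-.065,-.105,.14),S(485,248)),(cs,(-.14,-.105,.106),S(587,305)),
(ct,(-.065,.105,.14),T(80,318)),(ct,(-.065,-.105,.14),T(385,457)),(ct,(-.14,.105,.106),T(32,435)),(ct,(-.14,-.105,.106),T(325,570))]
def M(p,q):
    c,s=np.cos(p[2]),np.sin(p[2]); return np.array([p[0]+c*q[0]-s*q[1],p[1]+s*q[0]+c*q[1],q[2]])
f=lambda p:np.concatenate([proj(c,M(p,q))-o for c,q,o in obs])
s=least_squares(f,[.52,-.27,-.44],loss='soft_l1'); p=s.x
if __name__=='__main__':
    print(p,np.degrees(p[2])); print(np.round(f(p).reshape(-1,2),1))
    c,sn=np.cos(p[2]),np.sin(p[2])
    for n,w in dict(lip1=(.5903,-.2856,.242),lip2=(.5844,-.3056,.2406),rock1=(.4618,-.1744,.128),rock2=(.457,-.1798,.128),st1=(.4068,-.2897,.122),st2=(.4023,-.2946,.1225),sp1=(.4325,-.2327,.122),sp2=(.4336,-.2375,.127)).items():
        d=np.array(w[:2])-p[:2]; print(n,round(c*d[0]+sn*d[1],4),round(-sn*d[0]+c*d[1],4),w[2])
E
python3 fit.py
```

```text
[ 0.53640729 -0.2764472  -0.44316167] -25.39129331564281
[[-2.2 -0.1]
 [-0.2 -0.6]
 [-0.3 -1.5]
 [ 2.   0.1]
 [-2.4  0.4]
 [ 0.2  0.1]
 [-2.6 -0.4]
 [ 1.3  0.2]]
lip1 0.0526 0.0148 0.242
lip2 0.0559 -0.0058 0.2406
rock1 -0.1112 0.0602 0.128
rock2 -0.1132 0.0533 0.128
st1 -0.1114 -0.0675 0.122
st2 -0.1134 -0.0739 0.1225
sp1 -0.1126 -0.005 0.122
sp2 -0.1096 -0.0089 0.127
```

Run:
```python
from fit import *
c,sn=np.cos(p[2]),np.sin(p[2])
def ray(cam,uv,z):
    R=np.array(cam['R']);C=-R.T@cam['t'];d=R.T@np.linalg.inv(cam['camera_matrix'])@np.array([*uv,1]);return C+d*(z-C[2])/d[2]
def mach(w):
    d=w[:2]-p[:2]; return round(c*d[0]+sn*d[1],4),round(-sn*d[0]+c*d[1],4)
for n,cam,uv,z in [('start',ct,T(300,506),.124),('start',cs,S(540,322),.124),('stop',ct,T(210,465),.124),('stop',cs,S(510,400),.124),('rockC',ct,T(112,420),.122),('rockC',cs,S(478,490),.122)]:
    w=ray(cam,uv,z); print(n,np.round(w,4),mach(w))
for cam in('side','top'):
  for n in ['start','stop','rocker','lid','lid_lip','start_top','stop_top']:
    for d in r.cut_out(cam,n)[:1]:
        m=d['region'];ys,xs=np.nonzero(m);w=ray(ct if cam=='top' else cs,(xs.mean(),ys.mean()),.123)
        print(cam,n,round(d['score'],2),m.sum(),xs.min(),xs.max(),ys.min(),ys.max(),np.round(w,4),mach(w))
```

```text
start [ 0.4047 -0.2922  0.124 ] (np.float64(-0.1122), np.float64(-0.0707))
start [ 0.4061 -0.2887  0.124 ] (np.float64(-0.1125), np.float64(-0.067))
stop [ 0.4313 -0.2374  0.124 ] (np.float64(-0.1117), np.float64(-0.0098))
stop [ 0.4347 -0.2331  0.124 ] (np.float64(-0.1104), np.float64(-0.0044))
rockC [ 0.4609 -0.1772  0.122 ] (np.float64(-0.1108), np.float64(0.0573))
rockC [ 0.4638 -0.1742  0.122 ] (np.float64(-0.1094), np.float64(0.0612))
side start 0.21 608 225 251 259 291 [0.6323 0.0149 0.123 ] (np.float64(-0.0383), np.float64(0.3044))
side stop 0.37 59 309 316 160 168 [ 0.4334 -0.2352  0.123 ] (np.float64(-0.1107), np.float64(-0.0069))
side rocker 0.72 212 297 312 176 196 [ 0.4622 -0.1761  0.123 ] (np.float64(-0.1101), np.float64(0.0589))
side lid 0.96 2741 198 278 75 167 [ 0.597  -0.3899  0.123 ] (np.float64(0.1034), np.float64(-0.0765))
side lid_lip 0.96 2757 198 278 75 167 [ 0.5966 -0.3903  0.123 ] (np.float64(0.1031), np.float64(-0.077))
side start_top 0.38 43 316 322 141 148 [ 0.4069 -0.2914  0.123 ] (np.float64(-0.1106), np.float64(-0.069))
side stop_top 0.48 80 308 317 159 169 [ 0.4338 -0.2359  0.123 ] (np.float64(-0.11), np.float64(-0.0074))
top start 0.61 105 379 390 259 269 [ 0.4037 -0.2918  0.123 ] (np.float64(-0.1133), np.float64(-0.0708))
top rocker 0.78 302 310 333 226 246 [ 0.4597 -0.1762  0.123 ] (np.float64(-0.1123), np.float64(0.0577))
top lid 0.94 6241 334 453 108 200 [ 0.6143 -0.3246  0.123 ] (np.float64(0.091), np.float64(-0.0101))
top lid_lip 0.93 6244 334 453 109 201 [ 0.6133 -0.3259  0.123 ] (np.float64(0.0907), np.float64(-0.0117))
top start_top 0.71 140 379 391 258 270 [ 0.4034 -0.293   0.123 ] (np.float64(-0.1131), np.float64(-0.072))
top stop_top 0.45 155 348 362 243 257 [ 0.4315 -0.238   0.123 ] (np.float64(-0.1113), np.float64(-0.0102))
```

```bash
python3 - <<'E'
from fit import *
def tri(s,t):
    Ps=[np.array(c['camera_matrix'])@np.hstack([c['R'],np.array(c['t']).reshape(3,1)]) for c in(cs,ct)]
    X=cv2.triangulatePoints(Ps[0],Ps[1],np.array(s,float),np.array(t,float))[:,0];X=X[:3]/X[3]
    return np.round(X,3),np.round(proj(cs,X)-s,1)
for n,s,t in [('farR',(288,202),(240,190)),('nearR',(360,200),(218,252)),('farL',(290,255),(175,178)),('nearL',(362,250),(150,245)),('headR',(443,170),(207,330)),('blackR',(475,155),(215,325)),('faucet',(212,112),(472,132))]:
    print(n,*tri(s,t))
print(r.pinch_z)
E
python3 - <<'E'
import cv2
a=cv2.imread('pics/side0.png')[140:340,260:560]; cv2.imwrite('pics/s1.png',cv2.resize(a,(800,533)))
a=cv2.imread('pics/top0.png')[150:420,60:420]; cv2.imwrite('pics/t1.png',cv2.resize(a,(800,600)))
E
```

```text
farR [ 0.519 -0.041  0.289] [2.1 0.6]
nearR [ 0.414 -0.011  0.328] [-2.8 -1. ]
farL [0.535 0.061 0.304] [-0.6 -0.2]
nearL [0.428 0.085 0.343] [2.3 0.7]
headR [ 0.304 -0.006  0.399] [-4.7 -1.7]
blackR [ 0.302 -0.014  0.448] [-24.5 -11.6]
faucet [ 0.672 -0.493  0.066] [-0.4 -0.1]
0.0187
```

View pics/s1.png

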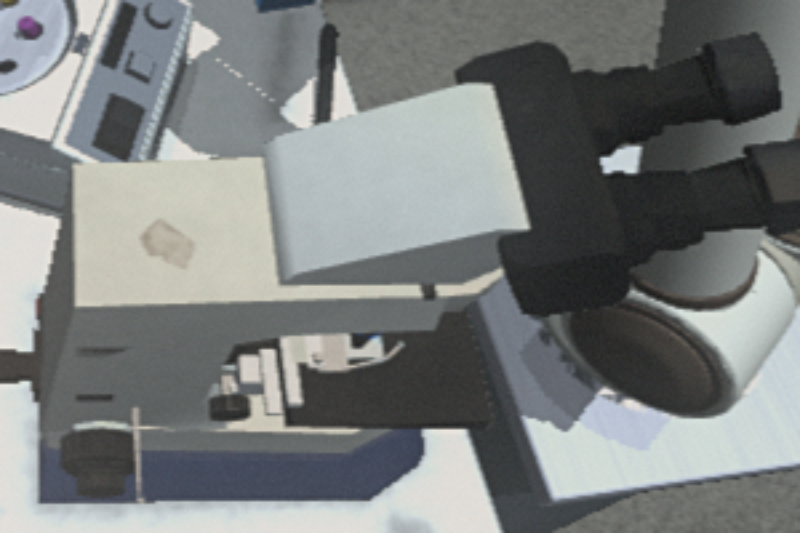

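View pics/t1.png

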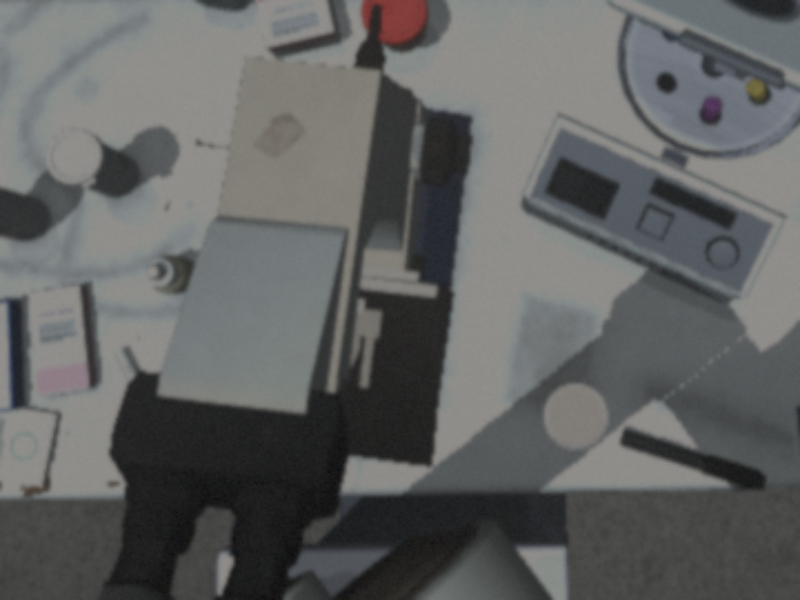

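Run:
```python
from fit import *
c,sn=np.cos(p[2]),np.sin(p[2])
def tri(s,t):
    Ps=[np.array(c['camera_matrix'])@np.hstack([c['R'],np.array(c['t']).reshape(3,1)]) for c in(cs,ct)]
    X=cv2.triangulatePoints(Ps[0],Ps[1],np.array(s,float),np.array(t,float))[:,0];X=X[:3]/X[3]
    d=X[:2]-p[:2]
    return np.round(X,3),np.round([c*d[0]+sn*d[1],-sn*d[0]+c*d[1],X[2]],3),np.round(proj(cs,X)-s,1)
# lid corners and lip ends
for n,s,t in [('lipL_bot',S(288,215),T(247,222)),('lipR',S(352,88),T(383,272)),('cornL',S(240,305),T(150,160)),('cornR',S(368,45),T(487,308)),('backL',S(57,405),T(222,42)),('oval',S(198,223),T(343,156))]:
    print(n,*tri(s,t))
def fl(q):
    out=[]
    th,hx,hz=q
    for v,s,t in [(.1,S(240,305),T(150,160)),(-.1,S(368,45),T(487,308))]:
        X=M(p,(hx-.192*np.cos(th)+.01*np.sin(th),v,hz+.192*np.sin(th)+.01*np.cos(th)))
        out+=[proj(cs,X)-s,proj(ct,X)-t]
    return np.concatenate(out+[[0*(hx-.12)*100,(hz-.147)*500]])
q=least_squares(fl,[.7,.12,.147]); print(q.x,np.round(q.fun,1))
```

```text
lipL_bot [ 0.552 -0.246  0.283] [0.001 0.034 0.283] [2.6 0.8]
lipR [ 0.516 -0.312  0.304] [-0.003 -0.041  0.304] [-0. -0.]
cornL [ 0.585 -0.195  0.283] [0.009 0.095 0.283] [0.3 0.1]
cornR [ 0.5   -0.372  0.278] [ 0.008 -0.102  0.278] [-0.1 -0. ]
backL [ 0.7   -0.254  0.142] [0.138 0.091 0.142] [-0.4 -0.1]
oval [ 0.604 -0.312  0.216] [ 0.076 -0.004  0.216] [0.5 0.2]
[0.74154393 0.14222369 0.147     ] [ 0.   1.9 -3.2 -0.9 -0.1 -1.5 -0.3 -0.7  0.   0. ]
```

Request:
play_rows --pt "0 0 -2 0 0 0 0" --pt "0 0 -4 0 0 0 0" --pt "-2 0.8 -5.5 0 0 1.7 0" --pt "-4 1.7 -5.5 0 0 3.4 0" --pt "-6 2.5 -5.5 0 0 5.1 0" --pt "-8 3.4 -5.5 0 0 6.8 0" --pt "-10 4.2 -5.5 0 0 8.5 0" --pt "-12 5 -5.5 0 0 9.48 0" --pt "-14 5.9 -5.5 0 0 9.48 0" --pt "-15.85 6.68 -5.5 0 0 9.48 0" --pt "-15.85 6.68 -5.5 0 0 9.48 0" --pt "-15.85 6.68 -5.5 0 0 9.48 0"

```text
time_s: 3.2
tcp_pos: [0.5419, -0.2729, 0.3589]
ee_rot: [[-0.905, 0.425, -0.0], [0.425, 0.905, 0.001], [0.001, 0.001, -1.0]]
wrist_force: [-1.0, 0.2, -1.2]
gripper_width: 0.027
```

Run:
```python
from h import *
for cam in ('side','top'):
    c=snap(cam,cam+'1')
    s=r.sense(); print(proj(c,s['tcp_pos']))
print(s['joints'],s['wrist_force'])
a=cv2.imread('pics/side1.png')[25:225,165:385]; b=cv2.imread('pics/top1.png')[75:275,265:485]
cv2.imwrite('pics/b1.png',cv2.resize(np.hstack([a[:,:200],b[:,:200]]),(800,400),interpolation=cv2.INTER_CUBIC))
```

```text
[261.17596773  79.56816267]
[394.51975707 162.45487269]
[-1.17684940e+01  1.69099626e+01  1.21402555e+01  4.51054861e-03
 -8.52868250e+01 -1.03550908e+02] [ 0.17823166 -0.17371318  0.31858857]
```

View pics/b1.png

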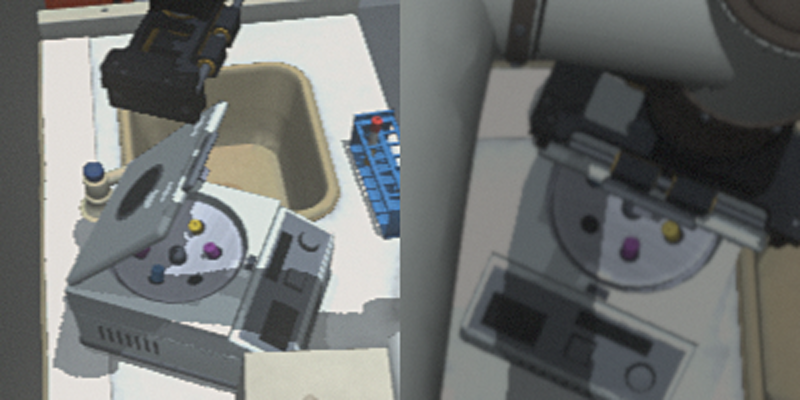

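Run:
```python
import numpy as np
for th in np.arange(.85,-.051,-.05):
    x=.14-.190*np.cos(th)+.013*np.sin(th)-.0095; z=.147+.19*np.sin(th)+.013*np.cos(th)
    print(round(th,2),round((.0034-x)/.025,2),round((.359-z)/.025,2), round(z,4))
```

```text
0.85 -0.46 2.43 0.2983
0.8 -0.16 2.67 0.2924
0.75 0.12 2.92 0.286
0.7 0.39 3.19 0.2793
0.65 0.65 3.47 0.2723
0.6 0.89 3.76 0.265
0.55 1.12 4.06 0.2574
0.5 1.34 4.38 0.2495
0.45 1.53 4.71 0.2413
0.4 1.71 5.04 0.233
0.35 1.88 5.39 0.2244
0.3 2.02 5.74 0.2156
0.25 2.15 6.1 0.2066
0.2 2.26 6.46 0.1975
0.15 2.35 6.83 0.1882
0.1 2.43 7.2 0.1789
0.05 2.48 7.58 0.1695
-0.0 2.52 7.96 0.16
-0.05 2.53 8.34 0.1505
```

Request:
play_rows --pt "0.1 -0.1 1 0 0 0 0" --pt "0.1 -0.2 2 0 0 0 0" --pt "0.1 -0.2 2.2 0 0 0 0" --pt "0.1 -0.2 2.3 0 0 0 0" --pt "0.1 -0.2 2.4 0 0 0 0" --pt "0.1 -0.2 2.4 0 0 0 0"

```text
time_s: 3.9
tcp_pos: [0.5344, -0.2807, 0.3011]
ee_rot: [[-0.903, 0.43, 0.002], [0.43, 0.903, -0.001], [-0.002, 0.0, -1.0]]
wrist_force: [0.6, 0.2, 0.8]
gripper_width: 0.004
```

Request:
play_rows --pt "0 0 0.15 0 0 0 0" --pt "0 0 0.3 0 0 0 0" --pt "0 0 0.45 0 0 0 0" --pt "0 0 0.56 0 0 0 0"

```text
time_s: 4.3
tcp_pos: [0.5331, -0.2803, 0.2884]
ee_rot: [[-0.903, 0.429, -0.001], [0.429, 0.903, -0.001], [-0.0, -0.001, -1.0]]
wrist_force: [-1.1, 1.5, 4.8]
gripper_width: 0.007
```

Request:
play_rows --pt "0.12 0 0.13 0 0 0 0" --pt "0.25 0 0.27 0 0 0 0" --pt "0.38 0 0.41 0 0 0 0" --pt "0.51 0 0.55 0 0 0 0" --pt "0.63 0 0.7 0 0 0 0" --pt "0.75 0 0.84 0 0 0 0"

```text
time_s: 4.9
tcp_pos: [0.5171, -0.272, 0.2646]
ee_rot: [[-0.903, 0.43, -0.0], [0.43, 0.903, 0.0], [0.0, 0.0, -1.0]]
wrist_force: [0.4, 0.2, 2.1]
gripper_width: 0.003
```

Run:
```python
from h import *
for cam in ('side','top'):
    c=snap(cam,cam+'2')
    s=r.sense(); print(proj(c,s['tcp_pos']))
print(s['joints'],s['wrist_force'])
a=cv2.imread('pics/side2.png')[25:225,165:385]; b=cv2.imread('pics/top2.png')[75:275,265:485]
cv2.imwrite('pics/b2.png',cv2.resize(np.hstack([a[:,:200],b[:,:200]]),(800,400),interpolation=cv2.INTER_CUBIC))
```

```text
[274.96692019 114.84049396]
[382.57013933 190.15931537]
[-1.18763532e+01  1.65793265e+01 -1.54767541e+00 -2.58441624e-02
 -7.19475801e+01 -1.03582411e+02] [ 1.26337038 -0.53511693 -0.4856603 ]
```

View pics/b2.png

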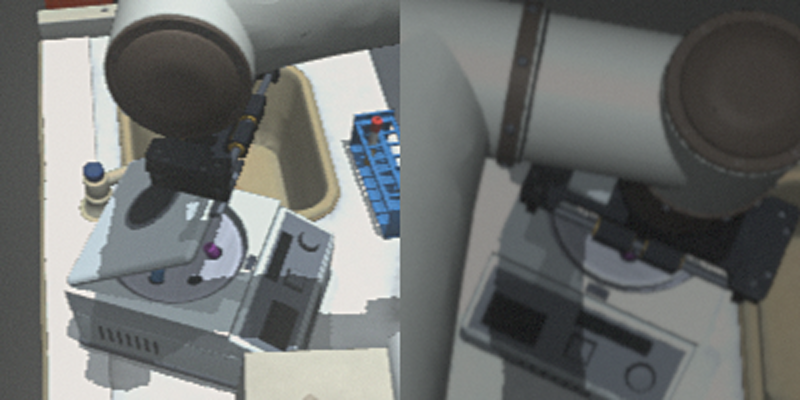

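View pics/top2.png

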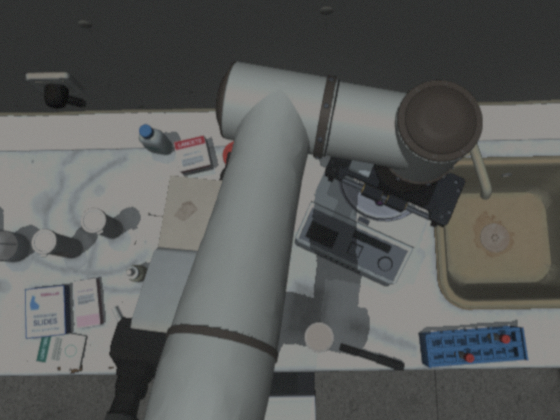

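View pics/side2.png

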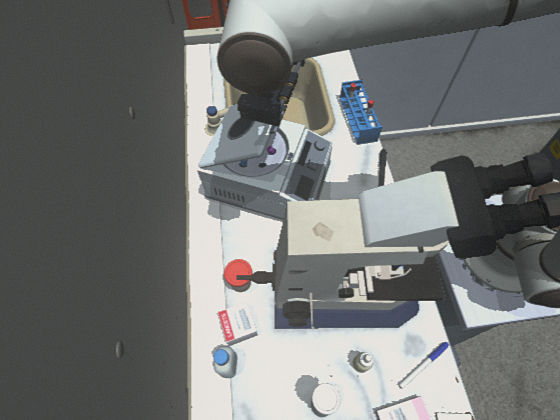

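Run:
```python
from fit import *
def tri(s,t):
    Ps=[np.array(c['camera_matrix'])@np.hstack([c['R'],np.array(c['t']).reshape(3,1)]) for c in(cs,ct)]
    X=cv2.triangulatePoints(Ps[0],Ps[1],np.array(s,float),np.array(t,float))[:,0];X=X[:3]/X[3]
    return np.round(X,3),np.round(proj(cs,X)-s,1)
print('cap',*tri((253,62),(228,103)))
print('band low',*tri((510,20),(278,352)))
print(r.sense()['joints'],r.sense()['tcp_pos'])
for cam in (cs,ct): print([np.round(proj(cam,X)) for X in [(.41,-.04,.33),(.3,-.04,.4),(.52,-.04,.29)]])
```

```text
cap [ 0.559 -0.06   0.574] [3.5 1.1]
band low [ 0.284 -0.099  0.589] [-25.5 -11.5]
[-1.18859572e+01  1.65952836e+01 -1.47987435e+00 -9.14397933e-03
 -7.19800548e+01 -1.03581973e+02] [ 0.51706832 -0.27208476  0.26461413]
[array([355., 183.]), array([433., 150.]), array([290., 203.])]
[array([237., 255.]), array([231., 335.]), array([239., 188.])]
```

Request:
play_rows --pt "0.12 0 0.15 0 0 0 0" --pt "0.23 0 0.3 0 0 0 0" --pt "0.34 0 0.46 0 0 0 0" --pt "0.45 0 0.62 0 0 0 0" --pt "0.55 0 0.78 0 0 0 0" --pt "0.64 0 0.95 0 0 0 0" --pt "0.73 0 1.12 0 0 0 0" --pt "0.82 0 1.28 0 0 0 0" --pt "0.9 0 1.45 0 0 0 0" --pt "0.99 0 1.63 0 0 0 0" --pt "1.06 0 1.8 0 0 0 0" --pt "1.13 0 1.98 0 0 0 0"

```text
time_s: 6.3
tcp_pos: [0.4915, -0.2599, 0.2152]
ee_rot: [[-0.903, 0.43, -0.0], [0.43, 0.903, 0.0], [0.0, 0.0, -1.0]]
wrist_force: [-0.1, 0.2, 1.6]
gripper_width: 0.005
```

Request:
play_rows --pt "0.07 0 0.18 0 0 0 0" --pt "0.13 0 0.36 0 0 0 0" --pt "0.19 0 0.54 0 0 0 0" --pt "0.24 0 0.72 0 0 0 0" --pt "0.29 0 0.9 0 0 0 0" --pt "0.33 0 1.09 0 0 0 0" --pt "0.36 0 1.23 0 0 0 0" --pt "0.39 0 1.36 0 0 0 0" --pt "0.42 0 1.49 0 0 0 0" --pt "0.44 0 1.61 0 0 0 0" --pt "0.45 0 1.73 0 0 0 0" --pt "0.46 0 1.84 0 0 0 0"

```text
time_s: 7.5
tcp_pos: [0.4814, -0.2551, 0.1693]
ee_rot: [[-0.903, 0.43, -0.0], [0.43, 0.903, 0.0], [0.0, 0.0, -1.0]]
wrist_force: [-0.7, -0.2, 1.1]
gripper_width: 0.006
```

Nearly shut. Creep down, watching the force.

Request:
play_rows --pt "0 0 0.08 0 0 0 0" --pt "0 0 0.16 0 0 0 0" --pt "0 0 0.24 0 0 0 0" --pt "0 0 0.3 0 0 0 0"

```text
time_s: 7.9
tcp_pos: [0.4815, -0.2551, 0.1619]
ee_rot: [[-0.903, 0.43, 0.0], [0.43, 0.903, -0.0], [-0.0, 0.0, -1.0]]
wrist_force: [-1.0, 0.4, 0.5]
gripper_width: -0.001
```

Request:
play_rows --pt "0 0 0.06 0 0 0 0" --pt "0 0 0.12 0 0 0 0" --pt "0 0 0.12 0 0 0 0"

```text
time_s: 8.2
tcp_pos: [0.4815, -0.2551, 0.1588]
ee_rot: [[-0.903, 0.43, 0.0], [0.43, 0.903, -0.0], [-0.0, 0.0, -1.0]]
wrist_force: [-0.8, -0.5, -0.5]
gripper_width: 0.008
```

Run:
```python
from h import *
c=snap('side','side3'); s=r.sense(); print(proj(c,s['tcp_pos']),s['wrist_force'])
a=cv2.imread('pics/side3.png')[65:225,185:345]; cv2.imwrite('pics/b3.png',cv2.resize(a,(600,600),interpolation=cv2.INTER_CUBIC))
```

```text
[291.59731408 150.35765649] [-1.21178556 -0.49753549 -0.44776903]
```

View pics/b3.png

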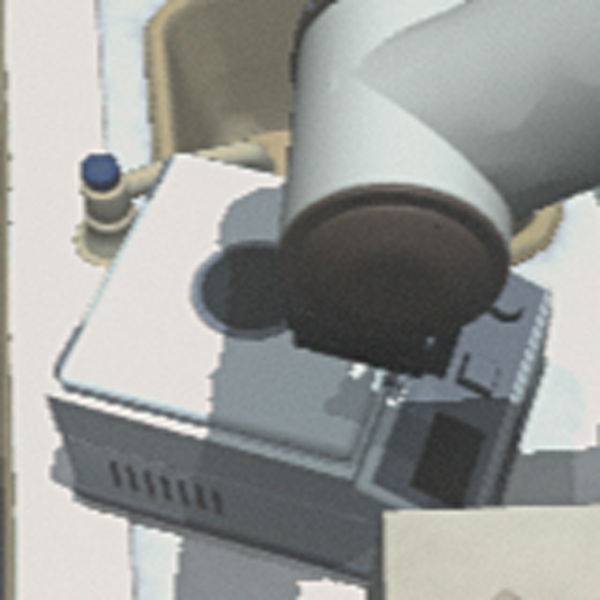

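Request:
play_rows --pt "0 0 0.05 0 0 0 0" --pt "0 0 0.1 0 0 0 0" --pt "0 0 0.1 0 0 0 0"

```text
time_s: 8.55
tcp_pos: [0.4816, -0.2551, 0.1569]
ee_rot: [[-0.903, 0.43, 0.0], [0.43, 0.903, -0.0], [-0.0, -0.0, -1.0]]
wrist_force: [-1.2, -0.0, 2.7]
gripper_width: 0.013
```

Request:
play_rows --pt "0 0 0.05 0 0 0 0" --pt "0 0 0.1 0 0 0 0" --pt "0 0 0.1 0 0 0 0"

```text
time_s: 8.85
tcp_pos: [0.4816, -0.2552, 0.1567]
ee_rot: [[-0.903, 0.429, 0.001], [0.429, 0.903, -0.001], [-0.002, -0.0, -1.0]]
wrist_force: [-4.2, 4.0, 13.6]
gripper_width: 0.005
```

Request:
play_rows --pt "0 0 -0.3 0 0 0 0" --pt "0 0 -1 0 0 0 0" --pt "0 0 -2.5 0 0 0 0" --pt "0 0 -4 -1 0 0 0" --pt "0.5 0.4 -4 -2.5 0 0 0" --pt "1.3 1.1 -4 -4 0 0 0" --pt "2.1 1.8 -4 -4 0 0 0" --pt "2.48 2.21 -4 -4 0 0 0" --pt "2.48 2.21 -4 -4 0 0 0"

```text
time_s: 9.75
tcp_pos: [0.4487, -0.1775, 0.2544]
ee_rot: [[-0.904, 0.402, 0.147], [0.428, 0.849, 0.309], [-0.001, 0.342, -0.94]]
wrist_force: [0.4, -0.7, -0.1]
gripper_width: 0.009
```

Run:
```python
from h import *
for cam in ('side','top'):
    c=snap(cam,cam+'4')
    s=r.sense(); print(proj(c,s['tcp_pos']))
print(s['tcp_pos'],s['ee_rot'],s['joints'],s['wrist_force'])
```

```text
[314.09229331 149.21584725]
[326.34819011 232.75913097]
[ 0.44967266 -0.17835012  0.2541727 ] [[-9.03512000e-01  4.02569373e-01  1.46982875e-01]
 [ 4.28562005e-01  8.49366748e-01  3.08075859e-01]
 [-8.20460803e-04  3.41341512e-01 -9.39938987e-01]] [-16.16884696   7.92624297  -9.08378449 -20.88756875 -70.85707984
 -92.65135819] [ 0.25843425  0.46025307 -0.58352129]
```

View pics/side4.png

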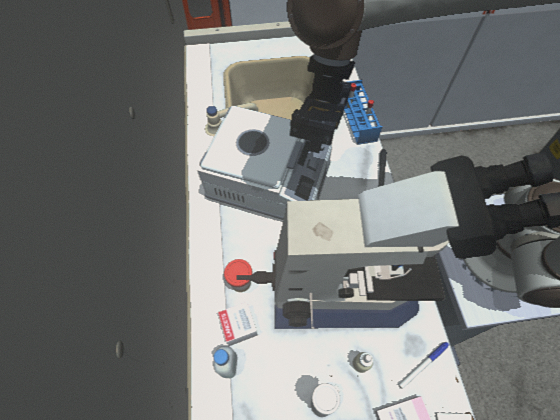

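View pics/top4.png

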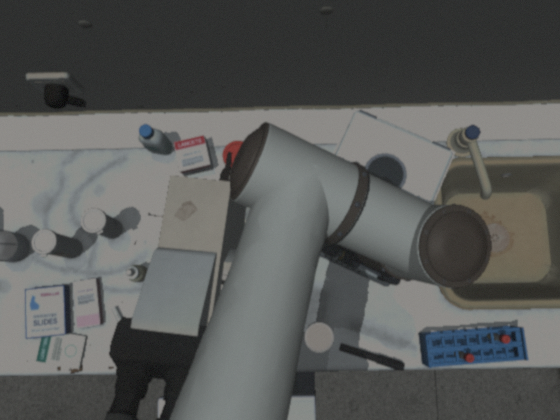

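Run:
```python
import cv2
a=cv2.imread('pics/side4.png')[75:215,190:350]; cv2.imwrite('pics/s4c.png',cv2.resize(a,(800,700)[:2],interpolation=cv2.INTER_CUBIC)[:600])
```

```text
(no output)
```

View pics/s4c.png

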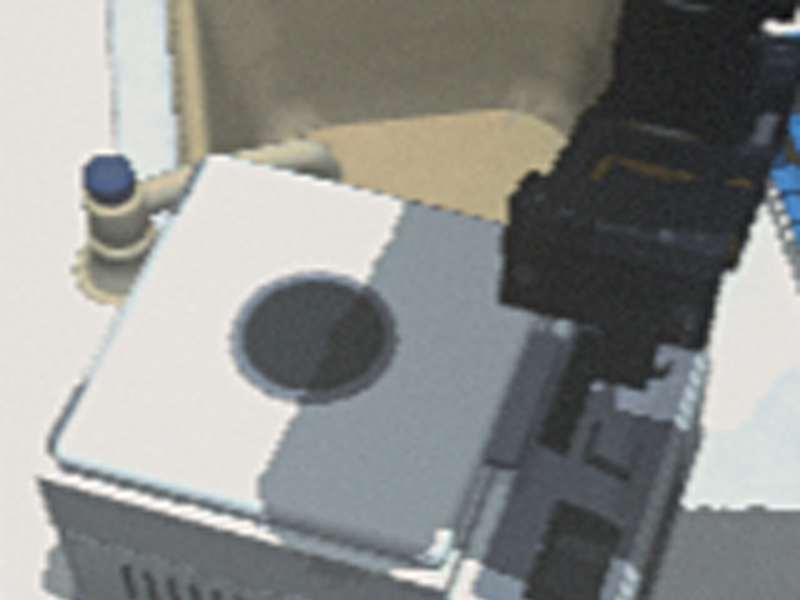

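Request:
play_rows --pt "0 -0.5 1.4 0 0 0 0" --pt "0 -1 2.8 0 0 0 0" --pt "0 -1.3 3.6 0 0 0 0" --pt "0 -1.43 3.95 0 0 0 0" --pt "0 -1.49 4.1 0 0 0 0" --pt "0 -1.49 4.1 0 0 0 0"

```text
time_s: 10.45
tcp_pos: [0.4499, -0.1788, 0.1452]
ee_rot: [[-0.903, 0.404, 0.147], [0.43, 0.849, 0.308], [-0.001, 0.342, -0.94]]
wrist_force: [0.2, 0.8, 0.8]
gripper_width: 0.004
```

Run:
```python
from h import *
c=snap('side','side5'); s=r.sense(); print(proj(c,s['tcp_pos']),s['tcp_pos'],s['wrist_force'])
R=s['ee_rot']; print(proj(c,s['tcp_pos']+R@np.array([-.0095,-.015,0])))
a=cv2.imread('pics/side5.png')[100:220,260:380]; cv2.imwrite('pics/s5c.png',cv2.resize(a,(600,600),interpolation=cv2.INTER_CUBIC))
```

```text
[310.24190834 178.96675817] [ 0.45013301 -0.17892669  0.1458483 ] [ 0.48452223  0.01353451 -0.73200388]
[307.74675471 174.29054445]
```

View pics/s5c.png

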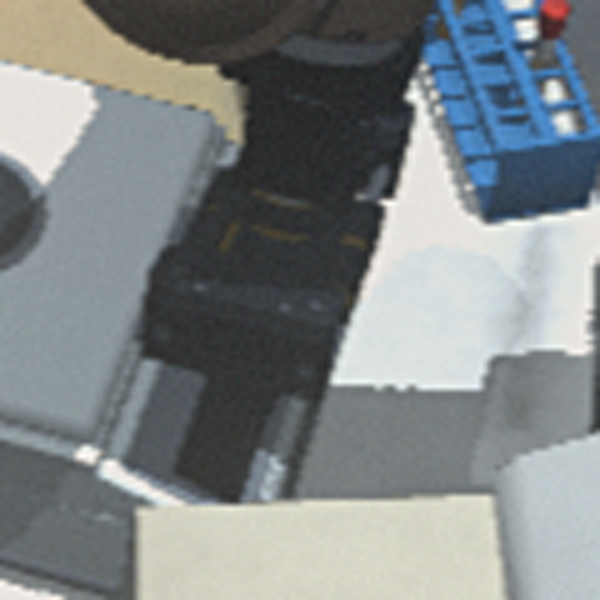

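Request:
play_rows --pt "0 -0.04 0.11 0 0 0 0" --pt "0 -0.07 0.19 0 0 0 0" --pt "0 -0.1 0.26 0 0 0 0" --pt "0 -0.12 0.34 0 0 0 0"

```text
time_s: 10.9
tcp_pos: [0.4494, -0.1785, 0.1361]
ee_rot: [[-0.903, 0.404, 0.148], [0.43, 0.848, 0.309], [-0.001, 0.342, -0.94]]
wrist_force: [0.2, -0.7, 0.3]
gripper_width: 0.005
```

Request:
play_rows --pt "0 -0.02 0.05 0 0 0 0" --pt "0 -0.04 0.1 0 0 0 0" --pt "0 -0.04 0.1 0 0 0 0"

```text
time_s: 11.2
tcp_pos: [0.4494, -0.1787, 0.1334]
ee_rot: [[-0.903, 0.404, 0.147], [0.43, 0.849, 0.308], [-0.0, 0.342, -0.94]]
wrist_force: [0.1, 0.2, 1.1]
gripper_width: 0.005
```

Request:
play_rows --pt "0 -0.02 0.05 0 0 0 0" --pt "0 -0.04 0.1 0 0 0 0" --pt "0 -0.04 0.1 0 0 0 0"

```text
time_s: 11.5
tcp_pos: [0.4493, -0.1787, 0.1305]
ee_rot: [[-0.903, 0.404, 0.147], [0.43, 0.848, 0.309], [-0.0, 0.342, -0.94]]
wrist_force: [0.7, 0.3, 0.7]
gripper_width: 0.007
```

Request:
play_rows --pt "0 -0.02 0.05 0 0 0 0" --pt "0 -0.04 0.1 0 0 0 0" --pt "0 -0.04 0.1 0 0 0 0"

```text
time_s: 11.8
tcp_pos: [0.4495, -0.1789, 0.1287]
ee_rot: [[-0.903, 0.403, 0.148], [0.429, 0.849, 0.308], [-0.001, 0.342, -0.94]]
wrist_force: [-2.2, -0.9, 7.8]
gripper_width: 0.002
```

Request:
play_rows --pt "0 -0.01 0.03 0 0 0 0" --pt "0 -0.01 0.03 0 0 0 0"

```text
time_s: 12.0
tcp_pos: [0.4496, -0.179, 0.1285]
ee_rot: [[-0.903, 0.403, 0.148], [0.429, 0.849, 0.308], [-0.002, 0.342, -0.94]]
wrist_force: [-2.3, -0.6, 9.0]
gripper_width: 0.004
```

Request:
play_rows --pt "0 0.05 -0.2 0 0 0 0" --pt "0 0.5 -1.4 0 0 0 0" --pt "0 0.95 -2.63 0 0 0 0" --pt "0 0 -3 0 0 0 0" --pt "0.05 -1.6 -3.6 0 0 0 0" --pt "0.05 -3.1 -4.1 0 0 0 0" --pt "0.05 -3.1 -4.1 0 0 0 0"

```text
time_s: 12.7
tcp_pos: [0.4001, -0.2782, 0.1961]
ee_rot: [[-0.901, 0.409, 0.147], [0.434, 0.846, 0.308], [0.002, 0.341, -0.94]]
wrist_force: [0.7, 0.4, -0.3]
gripper_width: 0.005
```

Run:
```python
from h import *
c=snap('side','side6'); c2=snap('top','top6');s=r.sense(); print(proj(c,s['tcp_pos']),s['tcp_pos'],s['wrist_force'])
a=cv2.imread('pics/side6.png')[130:230,270:350]; b=cv2.imread('pics/side0.png')[130:230,270:350]
cv2.imwrite('pics/s6c.png',cv2.resize(np.hstack([b,a]),(800,500),interpolation=cv2.INTER_CUBIC))
for n in ['rocker_right','start_top','stop_top','lid_lip']:
  for cam in('side','top'):
    print(n,cam,[(np.round(d['centre'],4).tolist(),round(d['score'],2)) for d in r.spot_in(cam,n)[:2]])
```

```text
[325.48058758 129.23420807] [ 0.40108472 -0.2756607   0.19620084] [0.25115945 1.15351134 0.05491573]
rocker_right side [([0.4598, -0.1744, 0.1259], 0.63), ([0.5667, -0.2797, 0.1531], 0.28)]
rocker_right top [([0.458, -0.1763, 0.1279], 0.81)]
start_top side []
start_top top []
stop_top side [([0.43, -0.2304, 0.1232], 0.57)]
stop_top top []
lid_lip side [([0.5651, -0.2782, 0.1562], 0.65)]
lid_lip top [([0.6072, -0.2553, 0.1557], 0.8), ([0.6393, 0.0829, 0.0418], 0.22)]
```

View pics/s6c.png

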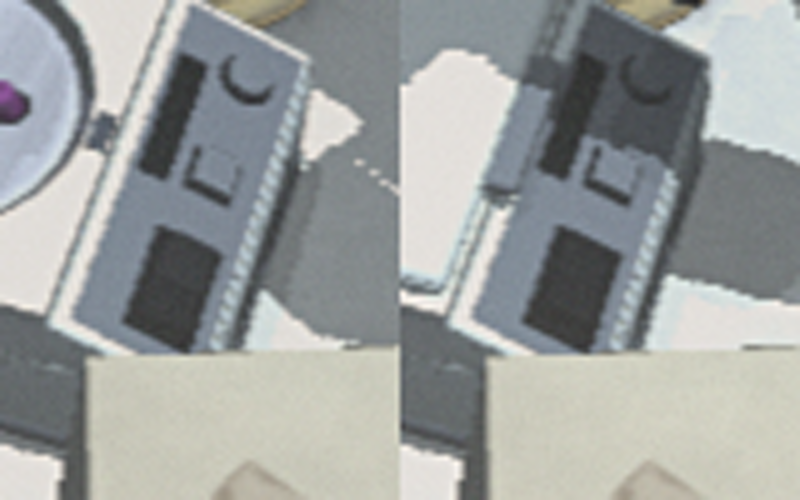

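View pics/top6.png

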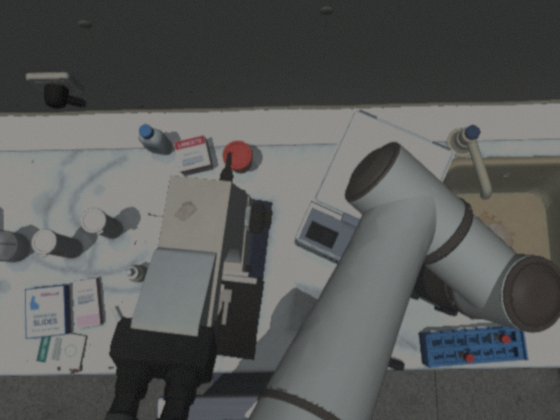

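Run:
```python
from h import *
o=[]
for f in ('side0','side6'):
    a=cv2.imread(f'pics/{f}.png')[170:203,290:320].astype(float); a=np.clip((a-20)*2.2,0,255).astype(np.uint8); o.append(cv2.resize(a,(390,429),interpolation=cv2.INTER_NEAREST))
u=[]
for f in ('top0','top6'):
    a=cv2.imread(f'pics/{f}.png')[215:255,298:345].astype(float); a=np.clip((a-10)*3,0,255).astype(np.uint8); u.append(cv2.resize(a,(390,330),interpolation=cv2.INTER_NEAREST))
cv2.imwrite('pics/cmp.png',np.vstack([np.hstack(o),np.hstack(u)])[:,:][:759]); im=cv2.imread('pics/cmp.png'); cv2.imwrite('pics/cmp2.png',cv2.resize(im,(600,584)))
```

```text
(no output)
```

View pics/cmp2.png

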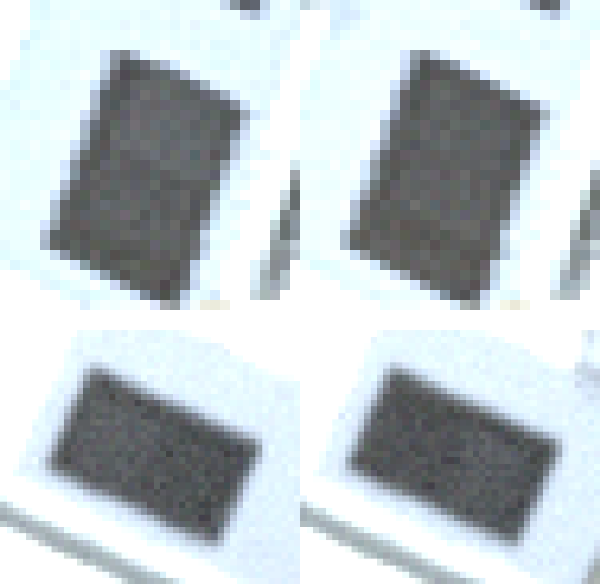

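Run:
```python
from h import *
def prof(f,quad):
    im=cv2.imread(f'pics/{f}.png').astype(np.float32).mean(2)
    H=cv2.getPerspectiveTransform(np.float32([[0,0],[60,0],[60,30],[0,30]]),np.float32(quad))
    w=cv2.warpPerspective(im,H,(60,30),flags=cv2.INTER_LINEAR|cv2.WARP_INVERSE_MAP)
    return np.round(w[7:23].mean(0).reshape(15,4).mean(1),1)
# left end -> right end of rocker
q=lambda s:s
sq=[(294.5,182.8+0),(302,172.5)]
S=[(292.7+0,183.5),(295.8,173),(302,176),(298.8,187)]
S=lambda x,y:(290+x/20-.5,170+y/20/584*584*1.0-.5)
# cmp2: x scale: 390px->300 => 13*.769=10 per px; y: 429->330 =>10 per px
P=lambda x,y:(290+x/10-.5,170+y/10-.5)
quad=[P(50,240),P(120,55),P(245,110),P(178,300)]
for f in('side0','side4','side6'): print(f,prof(f,quad))
Q=lambda x,y:(298+x/(300/47)-.5,215+(y-330)/(254/40)-.5)
quad=[Q(95,370),Q(258,445),Q(215,540),Q(50,465)]
for f in('top0','top1','top6'): print(f,prof(f,quad))
```

```text
side0 [62.4 60.3 63.2 65.  65.4 64.5 63.8 63.3 66.1 69.  68.8 68.2 67.4 67.2
 66.2]
side4 [60.1 57.2 60.7 62.7 62.2 62.6 61.6 61.1 63.3 67.2 67.2 60.5 55.6 54.3
 54.7]
side6 [65.  63.7 61.4 62.3 66.  65.2 65.2 64.6 64.  65.2 64.7 64.9 64.  63.6
 64.3]
top0 [44.3 41.9 42.2 42.6 42.1 41.9 41.7 39.4 38.7 38.3 38.2 38.4 38.  36.9
 41.1]
top1 [38.7 35.5 33.6 30.4 29.8 28.8 28.7 28.5 27.8 27.5 28.7 27.5 28.  27.
 28.5]
top6 [44.1 38.8 37.9 38.2 37.3 38.2 37.8 38.1 40.2 41.6 41.4 40.7 40.1 38.4
 40.1]
```

Request:
play_rows --pt "0 -0.35 1 0 0 0 0" --pt "0 -0.6 1.7 0 0 0 0" --pt "0 -0.75 2.1 0 0 0 0" --pt "0 -0.83 2.3 0 0 0 0" --pt "0 -0.83 2.3 0 0 0 0"

```text
time_s: 13.7
tcp_pos: [0.4017, -0.2753, 0.1355]
ee_rot: [[-0.903, 0.404, 0.146], [0.43, 0.848, 0.309], [0.001, 0.342, -0.94]]
wrist_force: [-0.5, -1.0, 0.3]
gripper_width: 0.006
```

Run:
```python
from h import *
c=snap('side','side7'); s=r.sense(); print(proj(c,s['tcp_pos']),s['tcp_pos'],s['wrist_force'])
print(proj(c,s['tcp_pos']+s['ee_rot']@np.array([-.0095,-.015,0])))
a=cv2.imread('pics/side7.png')[100:200,270:370]; a=np.clip(a.astype(float)*1.5,0,255).astype(np.uint8)
cv2.imwrite('pics/s7c.png',cv2.resize(a,(600,600),interpolation=cv2.INTER_CUBIC))
```

```text
[322.69058128 145.98387338] [ 0.40202035 -0.2755557   0.13611614] [ 0.94770855 -0.3171482   0.67652712]
[320.18999182 142.058608  ]
```

View pics/s7c.png

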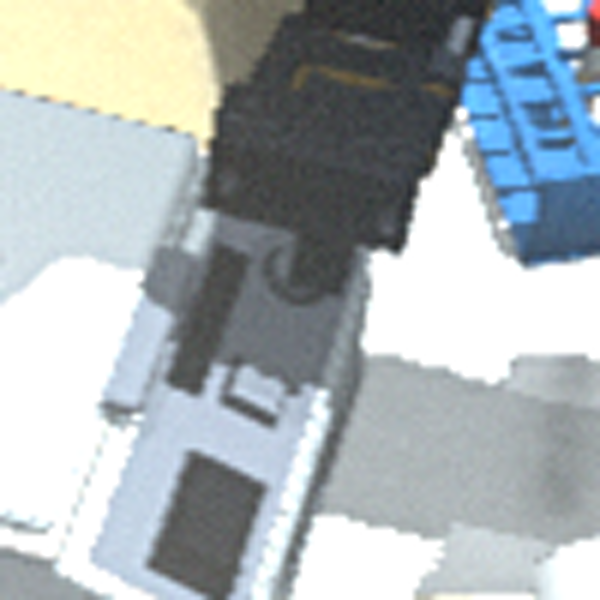

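Request:
play_rows --pt "-0.14 0 0 0 0 0 0" --pt "-0.14 -0.03 0.09 0 0 0 0" --pt "-0.14 -0.06 0.17 0 0 0 0" --pt "-0.14 -0.08 0.22 0 0 0 0" --pt "-0.14 -0.08 0.22 0 0 0 0"

```text
time_s: 14.25
tcp_pos: [0.4047, -0.2768, 0.1297]
ee_rot: [[-0.903, 0.404, 0.147], [0.43, 0.848, 0.309], [0.0, 0.342, -0.94]]
wrist_force: [0.4, 0.6, -0.1]
gripper_width: 0.005
```

Request:
play_rows --pt "0 -0.01 0.03 0 0 0 0" --pt "0 -0.02 0.06 0 0 0 0" --pt "0 -0.03 0.08 0 0 0 0"

```text
time_s: 14.55
tcp_pos: [0.4049, -0.2769, 0.1278]
ee_rot: [[-0.903, 0.404, 0.147], [0.43, 0.848, 0.309], [-0.0, 0.342, -0.94]]
wrist_force: [0.8, -0.5, 0.3]
gripper_width: 0.005
```

Request:
play_rows --pt "0 -0.01 0.03 0 0 0 0" --pt "0 -0.02 0.06 0 0 0 0" --pt "0 -0.03 0.08 0 0 0 0"

```text
time_s: 14.85
tcp_pos: [0.4052, -0.2771, 0.1259]
ee_rot: [[-0.903, 0.404, 0.148], [0.43, 0.849, 0.308], [-0.001, 0.342, -0.94]]
wrist_force: [1.4, -0.1, 2.1]
gripper_width: 0.008
```

Request:
play_rows --pt "0 -0.01 0.03 0 0 0 0" --pt "0 -0.02 0.06 0 0 0 0" --pt "0 -0.03 0.08 0 0 0 0"

```text
time_s: 15.15
tcp_pos: [0.4054, -0.2772, 0.1239]
ee_rot: [[-0.903, 0.404, 0.148], [0.43, 0.849, 0.308], [-0.001, 0.342, -0.94]]
wrist_force: [-0.1, -0.9, 3.4]
gripper_width: 0.006
```

Request:
play_rows --pt "0 -0.01 0.03 0 0 0 0" --pt "0 -0.02 0.06 0 0 0 0" --pt "0 -0.02 0.06 0 0 0 0"

```text
time_s: 15.45
tcp_pos: [0.4055, -0.2772, 0.1227]
ee_rot: [[-0.903, 0.403, 0.148], [0.43, 0.849, 0.308], [-0.002, 0.342, -0.94]]
wrist_force: [0.1, -0.6, 6.0]
gripper_width: 0.004
```

Request:
play_rows --pt "0 -0.01 0.03 0 0 0 0" --pt "0 -0.01 0.04 0 0 0 0" --pt "0 -0.01 0.04 0 0 0 0"

```text
time_s: 15.75
tcp_pos: [0.4056, -0.2773, 0.1225]
ee_rot: [[-0.903, 0.403, 0.149], [0.429, 0.849, 0.308], [-0.002, 0.342, -0.94]]
wrist_force: [0.7, 0.8, 10.8]
gripper_width: 0.003
```

Bottomed (0.2 mm for +5 N). Now release it and retreat up and to the right.

Request:
play_rows --pt "0 0.06 -0.2 0 0 0 0" --pt "0 0.3 -0.8 0 0 0 0" --pt "0 0.9 -2.4 0 0 0 0" --pt "0 1.4 -4 0 0 0 0" --pt "0 2 -6 0 0 0 0" --pt "0 0.5 -6.5 0 0 0 0" --pt "1 -2 -7.5 0 0 0 0" --pt "1 -4 -8.2 0 0 0 0" --pt "1 -6 -9 0 0 0 0" --pt "1 -8 -9.7 0 0 0 0" --pt "1 -8 -9.7 0 0 0 0"

```text
time_s: 16.85
tcp_pos: [0.2634, -0.5124, 0.2786]
ee_rot: [[-0.902, 0.407, 0.145], [0.432, 0.846, 0.311], [0.004, 0.344, -0.939]]
wrist_force: [-0.1, 0.3, -0.6]
gripper_width: 0.006
```

Run:
```python
from h import *
c=snap('side','side8'); c2=snap('top','top8');s=r.sense(); print(s['time_s'],s['tcp_pos'],s['wrist_force'])
a=cv2.imread('pics/side8.png')[65:225,185:345]; b=cv2.imread('pics/top8.png')[95:295,285:485]
cv2.imwrite('pics/b8.png',np.hstack([cv2.resize(a,(400,400),interpolation=cv2.INTER_CUBIC),cv2.resize(b,(400,400),interpolation=cv2.INTER_CUBIC)]))
for n in ['rocker_right','start_top','stop_top','lancets','cup','centrifuge','lid']:
  for cam in('side','top'):
    print(n,cam,[(np.round(d['centre'],4).tolist(),round(d['score'],2)) for d in r.spot_in(cam,n)[:1]])
```

```text
16.95 [ 0.26330553 -0.51282325  0.27753457] [ 0.23794302  0.9976535  -0.01910206]
rocker_right side [([0.4599, -0.1735, 0.1267], 0.75)]
rocker_right top [([0.4558, -0.1773, 0.13], 0.68)]
start_top side [([0.4062, -0.2927, 0.1193], 0.46)]
start_top top [([0.4051, -0.2951, 0.1245], 0.43)]
stop_top side []
stop_top top []
lancets side [([0.6466, 0.0935, 0.0426], 0.87)]
lancets top [([0.6407, 0.0863, 0.0457], 0.77)]
cup side [([0.6355, -0.0094, 0.0712], 0.78)]
cup top [([0.6317, -0.0143, 0.0705], 0.72)]
centrifuge side [([0.5512, -0.2416, 0.1527], 0.85)]
centrifuge top [([0.5191, -0.2761, 0.1563], 0.88)]
lid side [([0.567, -0.2797, 0.1547], 0.74)]
lid top [([0.5605, -0.2895, 0.1565], 0.77)]
```

View pics/b8.png

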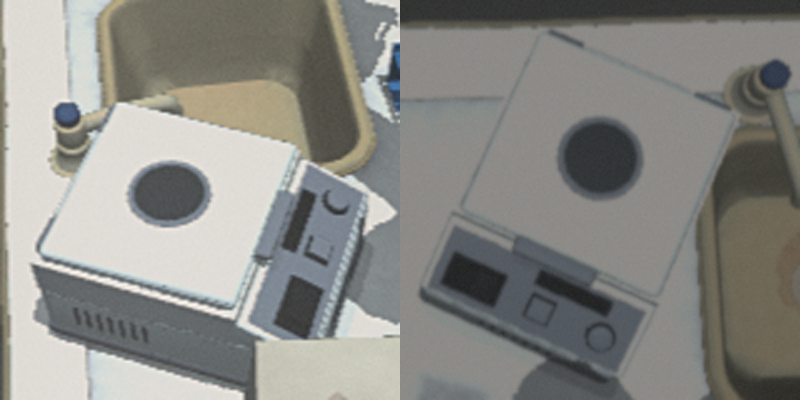

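Run:
```python
from h import *
def prof(f,quad):
    im=cv2.imread(f'pics/{f}.png').astype(np.float32).mean(2)
    H=cv2.getPerspectiveTransform(np.float32([[0,0],[60,0],[60,30],[0,30]]),np.float32(quad))
    w=cv2.warpPerspective(im,H,(60,30),flags=cv2.INTER_LINEAR|cv2.WARP_INVERSE_MAP)
    return np.round(w[7:23].mean(0).reshape(15,4).mean(1),1)
Q=lambda x,y:(298+x/(300/47)-.5,215+(y-330)/(254/40)-.5)
quad=[Q(95,370),Q(258,445),Q(215,540),Q(50,465)]
for f in('top0','top6','top8'): print(f,prof(f,quad))
P=lambda x,y:(290+x/10-.5,170+y/10-.5)
quad=[P(50,240),P(120,55),P(245,110),P(178,300)]
for f in('side0','side6','side8'): print(f,prof(f,quad))
# machine shift check
for cam,box in(('side',(170,205,195,290)),('top',(195,260,292,420))):
    y0,y1,x0,x1=box
    a,b=[cv2.imread(f'pics/{cam}{k}.png',0).astype(np.float32)[y0:y1,x0:x1] for k in(0,8)]
    print(cam,cv2.phaseCorrelate(a,b,cv2.createHanningWindow((x1-x0,y1-y0),cv2.CV_32F)))
r.finish_job()
```

```text
top0 [44.3 41.9 42.2 42.6 42.1 41.9 41.7 39.4 38.7 38.3 38.2 38.4 38.  36.9
 41.1]
top6 [44.1 38.8 37.9 38.2 37.3 38.2 37.8 38.1 40.2 41.6 41.4 40.7 40.1 38.4
 40.1]
top8 [43.1 37.9 37.9 38.2 38.3 38.3 38.2 38.8 41.2 41.9 41.2 40.6 40.  38.7
 40.8]
side0 [62.4 60.3 63.2 65.  65.4 64.5 63.8 63.3 66.1 69.  68.8 68.2 67.4 67.2
 66.2]
side6 [65.  63.7 61.4 62.3 66.  65.2 65.2 64.6 64.  65.2 64.7 64.9 64.  63.6
 64.3]
side8 [62.7 62.3 59.7 61.1 64.2 64.  63.5 63.7 63.9 64.3 64.4 64.3 64.  62.9
 62.9]
side ((0.10596819030705973, 0.013434583368116648), 0.7386256644019374)
top ((-0.3949640568609851, 0.022830689581127217), 0.5243549917100204)
the job is handed in; nothing more can be done
```

I shut the lid, switched the machine on and tapped the start key, in that order, then handed the job in at about 17 s with the arm clear of everything.

- **Lid:** I guided it down along its arc with the shut fingertips and pressed until it stopped firmly. The last push reached about 14 N, and the fingertips moved only 0.2 mm for the last 11 N. It looks shut in the last pictures, but I did not measure any spring-back of the seal after release.
- **Rocker:** I pressed the raised right-hand end to its stop at about 9 N. From above, the light and dark wings have swapped compared with the start, which fits the switch being on. The black surface was too dark to read its angle directly.
- **Start key:** I pressed it to its stop at about 11 N, well over the 3 N that holds it down, and released it. The pictures are too coarse to measure its full return.
- **Stop key and surroundings:** I kept clear of the square stop key, though the networks did not find it in the last pictures. The cup and carton are where they were, within the networks' error.
- **Machine position:** Comparing the first and last pictures shows a shift of 0.1 pixel in the side view and 0.4 in the top view. The top view figure is under 1 mm and partly due to the lid and shadows having changed.

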